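# Recap the open stain marker: cap off the tail, snapped on over the nib

## Task

The walnut-brown stain marker lies open in its sloping rest with its cap parked on the tail end, and its nib is drying out. Pull the cap off the tail, turn it end for end and press it on over the nib until it snaps and sits fully home against the barrel, going by feel and never bearing on the marker with more than about 40 N. Leave the marker lying in its rest and the oak marker and the other things on the table as they are.

Things in the scene. Friction and masses are not known exactly. Their poses are not given: they have to be found in the camera images.
- walnut_marker: the job: jumbo stain marker, ivory barrel with dark brown rings, black ribbed sleeve, bare dark nib at its upper end, loose (about 150 g) in its rest. Origin: middle of the barrel, on the axis; x runs along the marker from tail to nib, rising at 15 degrees; y is level. Barrel 32 mm thick, x = -45 to 45 mm; sleeve 40 mm thick, x = -27 to 27 mm, caught between the rest's two cheeks
- nib_shoulder (a point): centre of the flat step at the barrel's nib end (marker x = +45 mm), on which the cap's mouth bears when home. From it a stub 21 mm thick and 25 mm long runs on, with a round snap bead 26.4 mm thick 10 mm from the step; then a cone and the felt nib, to x = +92 mm
- tail_shoulder (a point): the same step at the tail end (marker x = -45 mm), with an equal stub and bead pointing away from the nib; the cap is parked on it, home against this step
- walnut_cap: the walnut marker's cap: dark brown round cup, 60 mm long, 36 mm thick (37 at the lip), bore 28 mm wide and 55 mm deep, about 38 g; at the start snapped on the TAIL. Origin: centre of its open mouth; x runs along its axis from mouth to closed end (on the tail opposite to the marker's x, on the nib along it). Mouth and bore must slide on straight
- cap_grip (a point): on the cap's axis, 40 mm behind its mouth: where to grip it across (keep off the front 20 mm). Four spring tongues in the lip, 7 mm behind the mouth, snap over a bead: going on, they touch with the mouth 6 to 7 mm from the step, resist with a peak of 12 to 25 N at 4 to 6 mm, then give way and draw the cap home over the last 3 mm; coming off, a like peak at once
- walnut_rest: fixed beech rest of the walnut marker: foot 70 (its x) by 132 mm (its y), 13 mm thick; two V-notched cheeks 54 mm wide, square to the marker, ending 8 mm above its axis. The upper is fixed, the lower is spring-loaded: pushed or pulled toward the tail, the marker yields with it, 2 N at first, 0.9 N a mm, stop at 14 mm. Origin at table height 66 mm under the marker's middle; y level, to the nib
- oak_rest: an equal rest with the oak marker, axes as for the walnut one; the two rests may stand in each other's place
- oak_marker: bystander: marker of the same make with light honey-coloured rings and cap, already capped on the nib (upper) end, loose in its rest; origin in the middle of the barrel, x along it to the capped end
- large_house: bystander: oiled half-timbered toy house, 101 x 56 mm, 116 mm high, loose; origin under its centre
- small_house: bystander: oiled half-timbered toy house, 58 x 56 mm, 125 mm high, loose; origin under its centre
- sanding_block: bystander: cork sanding block, 39 x 65 x 28 mm, loose; origin under its centre
Not all that is in view belongs to the job. Leave any green look-alike of the walnut_cap alone.

How it is judged:
On the way, in this order (a step that is already met when the one before it is completed fails the run):
1. the cap is off the tail and clear of the marker (cap mouth more than 80 mm from the middle of the barrel) (distance between walnut_cap and walnut_marker above 0.08 m), for 0.1 s.
2. the cap is snapped home on the nib end (x of walnut_cap in the frame of walnut_marker between 0.0425 and 0.0475 m and y of walnut_cap in the frame of walnut_marker between -0.003 and 0.003 m and z of walnut_cap in the frame of walnut_marker between -0.003 and 0.003 m and angle between the x axis of walnut_cap and the x axis of walnut_marker, either way round below 0.1 rad), for 0.2 s.
At the end, for the whole second after the job is handed in: The walnut cap sits home over the nib: mouth within 2.5 mm of the nib shoulder along the marker, centred within 3 mm, in line within 0.1 rad. The walnut marker lies in its rest as at the start (middle within 4 mm, 5 mm along, slope within 3 degrees). Both are at rest (all of step 2 and x of walnut_marker in the frame of walnut_rest between -0.004 and 0.004 m and y of walnut_marker in the frame of walnut_rest between -0.005 and 0.005 m and z of walnut_marker in the frame of walnut_rest between 0.062 and 0.07 m and angle between walnut_marker's own x axis and vertical between 1.25 and 1.37 rad and linear speed of each of walnut_cap, walnut_marker below 0.06 m/s); the robot touches nothing.
It fails at once if the cap is pushed onto the marker with more than about 40 N (50 N of contact in all, with the 10 N of the tongues pinching it) (contact force between walnut_cap and walnut_marker above 50 N).
It fails at once if the walnut marker is taken or knocked out of its rest (moved more than 25 mm) (distance of walnut_marker from where it was at the start of the episode above 0.025 m).
It fails at once if the oak marker is moved more than 15 mm (distance of oak_marker from where it was at the start of the episode above 0.015 m).
It fails at once if another thing on the table is moved more than 30 mm (distance of any of large_house, small_house, sanding_block from where it was at the start of the episode above 0.03 m).
It also fails if it takes over 61 s, if anything falls off the work surface, if the arm or the gripper's body presses on something with over 40 N, if the wrist force passes 120 N, or if a joint passes its speed limit or range.

## Robot

A 6-joint arm with a two-finger parallel gripper is mounted at the origin on a cart in front of the work surface, level with it; the furniture and walls round the work are solid. World frame = base frame: x ahead of the robot, y to its left, z up, the work surface at z = 0. Lengths are in m, angles in rad, forces in N, time in s.
With the tool pointing down it reaches from about 0.4 to 0.925 m from the base axis. Payload 3.4 kg.
Tool frame: the origin (TCP) lies between the finger pads; the fingertips stand 8 mm ahead of it and the grasp point (between the pads) lies 11 mm behind it; z points along the fingers, y is the line along which they close (so a half turn about z gives the same grasp; the last joint's range is limited). The gripper opens to 85 mm and grips with 20 to 120 N. Pads are 22 mm wide; open, the fingers measure 114 mm over their backs; the gripper's body (76 mm by 85 mm) begins 54 mm behind the grasp point. The pads swing forward as they close: fully open they stand 13 mm farther back than shut.
Start: joints at [1.115, 0.307, 1.506, -0, 1.328, -0.073], TCP at [0.215, 0.533, 0.239] pointing down, gripper open.
Joint ranges: [-3.12, 3.12], [-1.05, 2.28], [0.14, 2.33], [-1.42, 4.57], [0.1, 2.73], [-2.68, 2.68]. Speed limits (rad/s): [2.57, 2.57, 3.14, 3.14, 3.14, 3.14].

## Interface

Orientations are given as a unit quaternion [w, x, y, z].
In Python, from rig import bot gives the robot as it stands.
- The arm moves only by the tool move_arm, never from a script. Its argument "increments" is a list that holds one entry, the list of rows, each a list of 6 numbers: the shift along the tool's x, y, z normalised to -1 to 1, where 1 is 0.025 m, then the turn, a rotation vector about the tool's x, y, z normalised to -1 to 1, where 1 is 5 degrees. In form: [[[dx, dy, dz, rx, ry, rz], ...]]. A call has 1 to 10 rows; each row shifts and turns the commanded pose from where the row before left it, along the tool's axes as they then stand; what a row does not reach is not made up. A row lasts 1/8 s, in which the tool goes at most 62.5 mm and 10.7 degrees, less where a joint would pass 70% of its speed; a pose out of reach is approached as far as the arm can. A call with a number of a shift or a turn outside -1 to 1 is refused whole. A call with a gripper value outside its range is refused whole. "grip" is the gripper's target within -1 to 1 (fully open at 1, half-way at 0, shut at -1), set as the call begins (left out, the last holds). The fingers move at their own pace and stop on an object; the grip force is fixed at half the most. Time passes only in rows, so rows that do not move let the fingers close. It gives the time, the measured TCP pose, the force, the opening and the grip force at its end, in the units of the state.
- bot.get_obs(): the state, without advancing time (a new reading comes with each control period).
- bot.get_image(name): name is "scene" or "top" or "wrist"; returns the picture (480x640x3 uint8, red, green, blue); there is no depth.
- bot.calibration(name): a dict with "fx", "fy", "cx", "cy" (pixels), "k1" (the pictures are not rectified: a ray, as slopes to the right and down, at radius r is drawn at 1 + k1 r^2 times it, then the intrinsics apply), "rvec" (rotation vector, rad) and "tvec" (3), from world to camera coordinates, as OpenCV has them. Camera axes: x right, y down, z forward; pixel columns grow to the right and rows downward; lengths in m; the calibration is good to about 2 mm. A picture is of the moment at which its call begins: read the wrist's pose just before it. calibration takes no time and is no camera call; for the wrist camera it gives the pose at the moment of the call.
- bot.job_done(): hands the job in; it is judged then, once.
The state is a dict: "t": time; "joint_pos": joint angles; "qd": joint speeds; "joint_efforts": joint torques, N m; "tcp_pos": TCP position; "tcp_rot": TCP orientation; "wrist_force": force on the tool from outside, world axes, zero at the start; "torque": the same for the moment, N m; "opening": finger opening in m; "grasp_force": force on a finger pad.
Only numpy, scipy, OpenCV 4.12 (cv2) and the standard library are available. Lean on these libraries where they do the work, as an engineer would, in place of code of your own. Each camera call takes 0.05 s, during which the arm holds its last target. There are 200 camera calls.

## Working session

There is one attempt and no reset: what is moved stays moved. The work goes in short steps, Python scripts to look and compute and a tool call to move; the robot and the scene stay as the last step left them, time stands still between calls to the robot, and variables do not carry over. Pictures are saved under pics/ and viewed, at most 10 in all, crops included, and the job is handed in when it is done.

Besides the shell and the picture viewer there is one more tool, called after "Request:" by a JSON object that holds its "method" and its "body", one argument or row to a line. move_arm: Moves the arm, as the interface text tells. Its arguments: {"type":"object","properties":{"increments":{"type":"array","items":{"type":"array","items":{"type":"array","items":{"type":"number","minimum":-1,"maximum":1}}}},"grip":{"type":"number"}},"required":["increments"]}

```bash
ls; mkdir -p pics; python3 - <<'E'
from rig import bot
import cv2
o=bot.get_obs(); print(o)
for n in ("scene","top"):
    c=bot.calibration(n); print(n,c)
    cv2.imwrite(f"pics/{n}0.png",bot.get_image(n)[:,:,::-1])
E
```

```text
pics
{'t': 0.0, 'joint_pos': array([ 1.11452511e+00,  3.07586818e-01,  1.50767369e+00,  1.96456232e-05,
        1.32842207e+00, -7.34898675e-02]), 'qd': array([-1.84303789e-03,  4.32499924e-04, -1.70834678e-05, -1.11049235e-03,
       -2.21624374e-03,  4.48702924e-05]), 'joint_efforts': array([-5.65312275e-04, -4.57545841e+01, -2.51921082e+01, -2.26292286e-04,
        1.30510938e-02, -1.70969099e-05]), 'tcp_pos': array([0.21447012, 0.53276228, 0.23837302]), 'tcp_rot': array([-2.82764723e-04,  1.90226579e-01,  9.81739658e-01, -1.00601905e-03]), 'wrist_force': array([ 0.36717235, -0.55552648, -0.07478892]), 'torque': array([ 0.01452285, -0.03693893, -0.01158111]), 'grasp_force': 0.0, 'opening': 0.08530024453819525}
scene {'fx': 541.8588647759992, 'fy': 541.8588647759992, 'cx': 315.92133546566373, 'cy': 236.6971688157172, 'k1': -0.09772477977057488, 'rvec': array([ 2.3389212 , -0.80567328,  0.26752716]), 'tvec': array([-0.41481514,  0.40717315,  0.99295324])}
top {'fx': 437.52502112690934, 'fy': 437.52502112690934, 'cx': 319.28805451682877, 'cy': 244.95703930947298, 'k1': 0.0019584396979968103, 'rvec': array([ 2.09961971, -2.14313195,  0.16986824]), 'tvec': array([0.12191393, 0.62287902, 1.07473773])}
```

View pics/scene0.png

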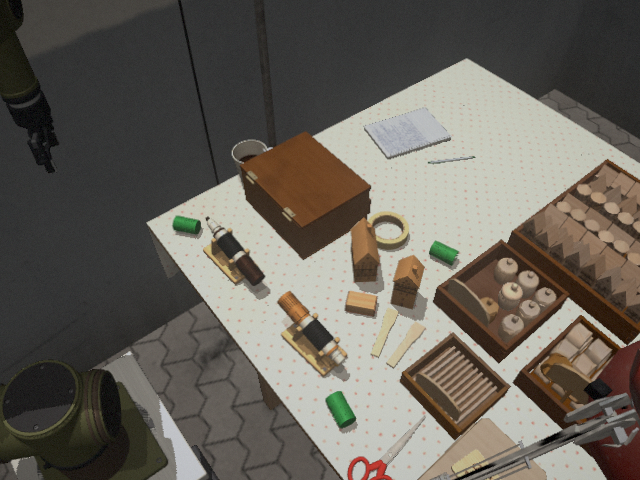

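View pics/top0.png

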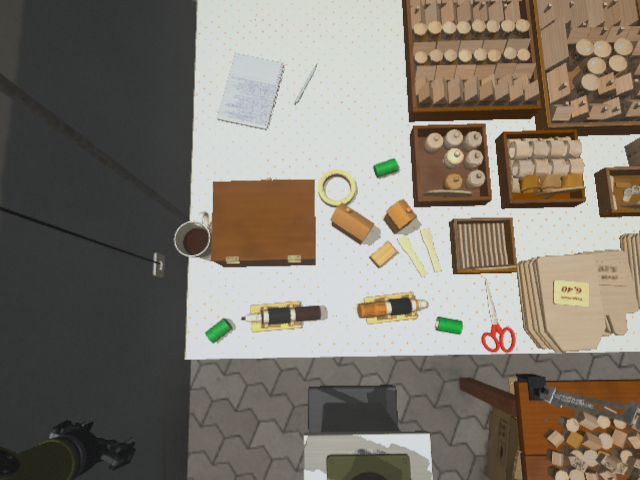

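Walnut marker candidates: the dark-ringed one at top (285,316) / scene (235,250), with a bare nib at (243,318) and its brown cap at (310,313), and the honey-coloured one at top (393,307). The green cylinders are look-alikes. The first fits, since it has a bare nib and a dark brown cap on the tail. I'll confirm it with an enlarged crop.

```bash
cat > h.py <<'E'
import numpy as np, cv2
from rig import bot
from scipy.spatial.transform import Rotation as R
def cam(n):
    c=bot.calibration(n); K=np.array([[c['fx'],0,c['cx']],[0,c['fy'],c['cy']],[0,0,1]])
    return K,np.array([c['k1'],0,0,0,0.]),np.array(c['rvec']),np.array(c['tvec'])
def ray(n,px,C=None):
    K,d,r,t=C or cam(n); u=cv2.undistortPoints(np.array([[px]],float),K,d)[0,0]
    M=R.from_rotvec(r).as_matrix(); v=M.T@[u[0],u[1],1]; return -M.T@t, v/np.linalg.norm(v)
def plane(n,px,z,C=None):
    o,v=ray(n,px,C); return o+v*(z-o[2])/v[2]
def tri(rs):
    A=sum(np.eye(3)-np.outer(v,v) for o,v in rs); b=sum((np.eye(3)-np.outer(v,v))@o for o,v in rs)
    p=np.linalg.solve(A,b); return p,[np.linalg.norm(np.cross(p-o,v)) for o,v in rs]
def proj(n,P,C=None):
    K,d,r,t=C or cam(n); return cv2.projectPoints(np.array(P,float).reshape(-1,3),r,t,K,d)[0][:,0]
def tool():
    o=bot.get_obs(); q=o['tcp_rot']; return o['tcp_pos'],R.from_quat([q[1],q[2],q[3],q[0]])
E
python3 - <<'E'
from h import *
s=cv2.imread('pics/scene0.png')[205:295,195:275]; t=cv2.imread('pics/top0.png')[290:340,235:335]
s=cv2.resize(s,(480,540),interpolation=2); t=cv2.resize(t,(800,400),interpolation=2)
cv2.imwrite('pics/c1.png',np.hstack([cv2.resize(s,(355,400)),cv2.resize(t,(445,222)) if 0 else cv2.copyMakeBorder(cv2.resize(t,(445,222)),89,89,0,0,0)]))
for n,a,b in (("top",(243,318),(324,313)),("scene",(208,220),(260,281))):
    print(n,plane(n,a,.09),plane(n,b,.04))
print(tri([ray("top",(243,318)),ray("scene",(208,220))]))
print(tri([ray("top",(285,316)),ray("scene",(237,253))]))
print('oak',plane("top",(393,307),.066),plane("scene",(312,328),.066))
E
```

```text
top [0.44223972 0.29825719 0.09      ] [0.45158654 0.10066664 0.04      ]
scene [0.43920986 0.29262777 0.09      ] [0.45406158 0.10917525 0.04      ]
(array([0.44213982, 0.30001225, 0.08134095]), [np.float64(0.0002476831060183941), np.float64(0.0002476831060182564)])
(array([0.44865234, 0.19758671, 0.05428959]), [np.float64(0.0032614025984068094), np.float64(0.003261402598406632)])
oak [ 0.46247207 -0.07167286  0.066     ] [ 0.46383007 -0.06707609  0.066     ]
```

View pics/c1.png

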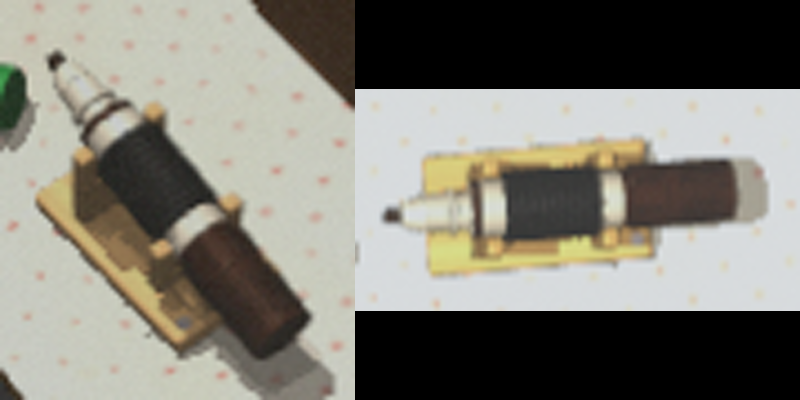

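The crop confirms it: dark rings, bare nib at the upper left and the dark brown cap on the lower-right end. The middle is near (0.446, 0.207), pointing at azimuth ~93°. I'll move over it for a closer look.

Request:
{"method": "move_arm", "body": {
  "increments": [
    [[-0.91, -0.69, 0.05, 0, 0, 0], [-0.91, -0.69, 0.05, 0, 0, 0], [-0.91, -0.69, 0.05, 0, 0, 0], [-0.91, -0.69, 0.05, 0, 0, 0], [-0.91, -0.69, 0.05, 0, 0, 0], [-0.91, -0.69, 0.05, 0, 0, 0], [-0.91, -0.69, 0.05, 0, 0, 0], [-0.91, -0.69, 0.05, 0, 0, 0], [-0.91, -0.69, 0.05, 0, 0, 0], [-0.91, -0.69, 0.05, 0, 0, 0]]
  ]
}}

```text
t: 1.35
tcp_pos: [0.3615, 0.2874, 0.2265]
tcp_rot: [-0.0, 0.19, 0.982, -0.0]
wrist_force: [0.5, -0.4, -0.7]
opening: 0.0853
grasp_force: 0.0
```

```bash
cat >> h.py <<'E'
import json
def log():
    o=bot.get_obs(); open('log.jsonl','a').write(json.dumps([list(map(float,o[k])) for k in ('joint_pos','tcp_pos','tcp_rot')])+'\n')
E
python3 -c "
from h import *
log(); print(bot.get_obs())"
```

```text
{'t': 1.35, 'joint_pos': array([ 5.80173111e-01,  1.60106093e-01,  1.74758475e+00, -3.97799600e-05,
        1.23462318e+00, -6.07890834e-01]), 'qd': array([-0.49533311, -0.04055965,  0.08395703,  0.0013805 , -0.04320296,
       -0.48797538]), 'joint_efforts': array([ 2.67450370e+00, -3.48213100e+01, -2.36583263e+01,  1.96471391e-02,
        1.39810829e-01,  5.17595652e-01]), 'tcp_pos': array([0.36151123, 0.28738017, 0.22645982]), 'tcp_rot': array([-2.45463520e-04,  1.90193863e-01,  9.81746487e-01, -2.64942766e-04]), 'wrist_force': array([ 0.4773344 , -0.44776925, -0.6980797 ]), 'torque': array([-0.01482992, -0.00012321,  0.0396984 ]), 'grasp_force': 0.0, 'opening': 0.08529001478790965}
```

Request:
{"method": "move_arm", "body": {
  "increments": [
    [[-0.91, -0.69, 0.05, 0, 0, 0], [-0.91, -0.69, 0.05, 0, 0, 0], [-0.91, -0.69, 0.05, 0, 0, 0], [-0.91, -0.69, 0.05, 0, 0, 0], [-0.91, -0.69, 0.05, 0, 0, 0], [-0.91, -0.69, 0.05, 0, 0, 0], [0, 0, 0, 0, 0, 1], [0, 0, 0, 0, 0, 1], [0, 0, 0, 0, 0, 1], [0, 0, 0, 0, 0, 1]]
  ]
}}

```text
t: 2.6
tcp_pos: [0.449, 0.1412, 0.2189]
tcp_rot: [-0.0, 0.359, 0.933, -0.0]
wrist_force: [-0.1, -0.3, 0.4]
opening: 0.0856
grasp_force: 0.0
```

Request:
{"method": "move_arm", "body": {
  "increments": [
    [[0, 0, 0, 0, 0, 1], [0, 0, 0, 0, 0, 1], [0, 0, 0, 0, 0, 1], [0, 0, 0, 0, 0, 1], [0, 0, 0, 0, 0, 1], [0, 0, 0, 0, 0, 1], [0, 0, 0, 0, 0, 1], [0, 0, 0, 0, 0, 1], [0, 0, 0, 0, 0, 1]]
  ]
}}

```text
t: 3.72
tcp_pos: [0.449, 0.1413, 0.2189]
tcp_rot: [-0.0, 0.689, 0.725, -0.0]
wrist_force: [0.3, -0.3, 0.4]
opening: 0.0854
grasp_force: 0.0
```

```bash
python3 -c "
from h import *
log(); o=bot.get_obs(); print(o['t'],o['joint_pos'],o['tcp_pos'],tool()[1].as_matrix())
c=bot.calibration('wrist'); print(c)
cv2.imwrite('pics/w1.png',bot.get_image('wrist')[:,:,::-1])"
```

```text
3.725 [ 2.15150108e-01  1.79951638e-01  1.74284613e+00 -5.18995404e-05
  1.21976982e+00  1.64484924e-01] [0.44895074 0.14128811 0.21892218] [[-5.06614564e-02  9.98715440e-01 -9.42055676e-04]
 [ 9.98715862e-01  5.06612365e-02 -2.55754613e-04]
 [-2.07700376e-04 -9.53802848e-04 -9.99999524e-01]]
{'fx': 430.84162362698777, 'fy': 430.84162362698777, 'cx': 323.57643051007074, 'cy': 248.6191861741781, 'k1': -0.09658744380506076, 'rvec': array([-2.88049468, -0.07152239, -0.00843599]), 'tvec': array([-0.45473358,  0.08695928,  0.38813166])}
```

View pics/w1.png

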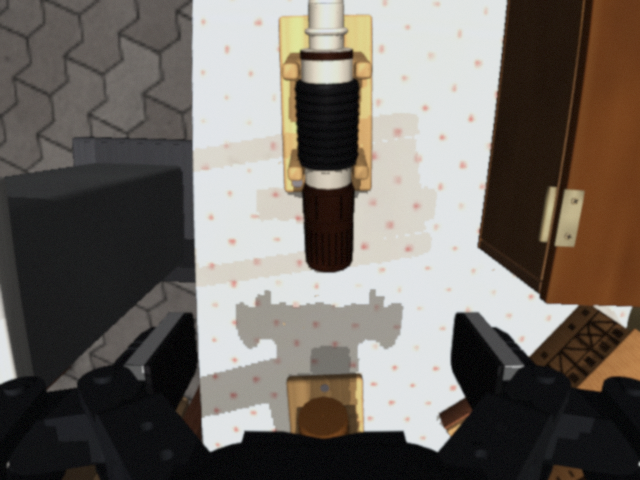

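The wrist view shows the walnut cap at (328,230), mouth row ~187, end ~270, sleeve rows 80–170. The oak cap is at (325,410), close behind. Next I'll measure the axis and get a kinematic fit started.

```bash
python3 - <<'E'
from h import *
im=cv2.imread('pics/w1.png'); g=im.max(2)
C=cam('wrist')
rows=list(range(90,166,4))+list(range(195,256,4)); pts=[]
for r in rows:
    c=np.where(g[r,285:375]<85)[0]+285; pts.append((r,c.min(),c.max(),(c.min()+c.max())/2))
print(pts[::4])
m=np.array([.446,.207]);az=np.radians(93.3)
for k in range(5):
    P=[]
    for r,a,b,c in pts:
        o,v=ray('wrist',(c,r),C)
        n=np.array([-np.sin(np.radians(15))*np.cos(az),-np.sin(np.radians(15))*np.sin(az),np.cos(np.radians(15))])
        p0=np.array([*m,.066]); P.append(o+v*((p0-o)@n)/(v@n))
    P=np.array(P); l=cv2.fitLine(P[:,:2].astype(np.float32),cv2.DIST_HUBER,0,1e-6,1e-6).ravel()
    d=l[:2]*np.sign(l[1]); az=np.arctan2(d[1],d[0]); x0=l[2:]
    # sleeve edges: visible top of sleeve, 20mm above axis -> find by rows
    m=x0+d*((m-x0)@d)
print(np.degrees(az),m, 'resid',(P[:,:2]-x0)@[-d[1],d[0]]*1000)
u3=np.array([d[0]*np.cos(np.radians(15)),d[1]*np.cos(np.radians(15)),np.sin(np.radians(15))]); nn=np.array([-d[0]*np.sin(np.radians(15)),-d[1]*np.sin(np.radians(15)),np.cos(np.radians(15))])
# along-axis: column profile at centre
for r in range(45,280):
    c=int(np.interp(r,rows,[p[3] for p in pts])); 
    a,b=int(im[r-1,c-6:c+7].mean()),int(im[r+1,c-6:c+7].mean())
    if abs(a-b)>40: print(r,a,b)
for name,r,x,h in (('sleeve up',80,27,.02),('sleeve low',170,-27,.02),('mouth',187,-45,.018)):
    o,v=ray('wrist',(np.interp(r,rows,[p[3] for p in pts]),r),C); p0=np.array([*m,.066])+nn*h
    p=o+v*((p0-o)@nn)/(v@nn); print(name,'x guess',(p-p0)@u3*1000,'expected',x)
E
```

```text
[(90, np.int64(295), np.int64(358), np.float64(326.5)), (106, np.int64(296), np.int64(358), np.float64(327.0)), (122, np.int64(297), np.int64(357), np.float64(327.0)), (138, np.int64(298), np.int64(357), np.float64(327.5)), (154, np.int64(297), np.int64(358), np.float64(327.5)), (199, np.int64(303), np.int64(353), np.float64(328.0)), (215, np.int64(304), np.int64(352), np.float64(328.0)), (231, np.int64(305), np.int64(352), np.float64(328.5)), (247, np.int64(305), np.int64(352), np.float64(328.5))]
93.59078 [0.4475866  0.20709956] resid [ 0.12285252 -0.15772671  0.18284001 -0.09983532 -0.07063584  0.27419147
 -0.01170961  0.01802516  0.04794647 -0.2426137   0.10836537 -0.18450433
 -0.15517149  0.20049841 -0.09592873 -0.06601032 -0.03588812  0.32633759
  0.02498541 -0.0606513  -0.02957896  0.00173557  0.03329747  0.06511204
  0.09718468 -0.22716704  0.16212643  0.19500695 -0.13400071 -0.1024289
 -0.07058951 -0.03847672 -0.00608454  0.02659313  0.05956256]
49 210 157
50 186 129
51 157 89
52 129 51
53 89 33
59 34 115
60 57 178
61 115 212
62 178 222
82 219 147
83 198 78
84 147 39
85 78 37
169 18 85
170 33 141
171 85 162
187 197 144
188 184 86
189 144 41
190 86 22
271 25 126
272 53 196
273 126 223
sleeve up x guess 36.21659966085394 expected 27
sleeve low x guess -17.750214567225036 expected -27
mouth x guess -29.9127031273045 expected -45
```

Request:
{"method": "move_arm", "body": {
  "increments": [
    [[0, 0, 0, 0, -1, 0], [0, 0, 0, 0, -1, 0], [0, 0, 0, 0, -1, 0], [0, 0, 0, 0, 0, 0]]
  ]
}}

```text
t: 4.28
tcp_pos: [0.449, 0.1426, 0.2186]
tcp_rot: [0.094, 0.681, 0.721, -0.09]
wrist_force: [-0.5, 1.1, 0.3]
opening: 0.0854
grasp_force: 0.0
```

```bash
python3 - <<'E'
from h import *
log(); o=bot.get_obs(); print(o['joint_pos'],o['tcp_pos'],tool()[1].as_matrix()[:,2])
from scipy.optimize import least_squares
L=[json.loads(l) for l in open('log.jsonl')]
L.append([[1.11452511,.307586818,1.50767369,1.96e-5,1.32842207,-.0734898675],[.21447012,.53276228,.23837302],[-2.8276e-4,.190226579,.981739658,-1.006e-3]])
def fk(q,p):
    a1,h,a2,a3,e,d=p
    Rz=lambda a:R.from_euler('z',a); Ry=lambda a:R.from_euler('y',a)
    A=Rz(q[0]); B=A*Ry(q[1]); Cc=B*Ry(q[2]); T=Cc*Rz(q[3])*Ry(q[4])*Rz(q[5])*Rz(np.pi/2)
    return A.apply([a1,0,h])+B.apply([0,0,a2])+Cc.apply([e,0,a3])+T.apply([0,0,d]),T
for q,p,r in L:
    t=R.from_quat([*r[1:],r[0]]); T=fk(q,[0]*6)[1]
    print(np.degrees((t.inv()*T).as_rotvec()),np.degrees((t.inv()*T*R.from_euler('z',np.pi)).as_rotvec()))
f=lambda p:np.concatenate([fk(q,p)[0]-x for q,x,_ in L]+[1e-3*(np.array(p)-[0,.3,.4,.4,0,.25])])
s=least_squares(f,[0,.3,.4,.4,0,.25]); print(s.x,np.abs(s.fun).max())
E
```

```text
[ 0.40510275  0.23684537  1.70046657 -0.25411684  1.30538672  0.42697742] [0.4490081  0.14259317 0.21857257] [ 0.0130496  -0.25835613 -0.9659616 ]
[ 1.12623938e-14 -1.15745479e-14 -6.35541299e-15] [-1.81812573e-14 -1.76909268e-14  1.80000000e+02]
[-4.04713159e-15 -1.40733333e-14  7.13260110e-18] [-2.21063402e-14  6.35721944e-15  1.80000000e+02]
[ 1.27222187e-14 -2.22638828e-14  1.78906201e-14] [ 3.49720253e-14  1.99840144e-14 -1.80000000e+02]
[ 2.77559003e-06 -2.38905143e-06 -4.31367064e-07] [-3.75271320e-06 -4.35988662e-06  1.80000000e+02]
[0.09300558 0.36169018 0.49823286 0.41779551 0.31517871 0.19145191] 0.041914583551415266
```

Orientation model matches. There's a lateral shoulder offset of ~42 mm, so I'll add it to the fit. I'll also correct the sleeve and lip edges for which surface is visible.

```bash
cat >> h.py <<'E'
def fk(q,p):
    a1,b1,h,a2,b2,a3,e,d=p
    Rz=lambda a:R.from_euler('z',a); Ry=lambda a:R.from_euler('y',a)
    A=Rz(q[0]); B=A*Ry(q[1]); Cc=B*Ry(q[2]); T=Cc*Rz(q[3])*Ry(q[4])*Rz(q[5])*Rz(np.pi/2)
    return A.apply([a1,b1,h])+B.apply([b2,0,a2])+Cc.apply([e,0,a3])+T.apply([0,0,d]),T
def fit():
    from scipy.optimize import least_squares
    L=[json.loads(l) for l in open('log.jsonl')]
    L.append([[1.11452511,.307586818,1.50767369,1.96e-5,1.32842207,-.0734898675],[.21447012,.53276228,.23837302],0])
    z=np.array([0,.042,.3,.4,0,.4,0,.2])
    f=lambda p:np.concatenate([fk(q,p)[0]-x for q,x,_ in L]+[1e-4*(p-z)])
    s=least_squares(f,z); return s.x,np.abs(s.fun).max()
E
python3 - <<'E'
from h import *
print(fit())
# wrist cam at w1 pose: rvec,tvec printed
K,dd,_,_=cam('wrist'); C=(K,dd,np.array([-2.88049468,-0.07152239,-0.00843599]),np.array([-0.45473358,0.08695928,0.38813166]))
M=R.from_rotvec(C[2]).as_matrix(); print('cam',-M.T@C[3],M[2])
im=cv2.imread('pics/w1.png'); g=im.max(2)
rows=list(range(92,166,3))+list(range(197,258,3)); cs=[]
for r in rows:
    c=np.where(g[r,285:375]<85)[0]+285; cs.append((c.min()+c.max())/2)
m=np.array([.4476,.207]); az=np.radians(93.6); S,Co=np.sin(np.radians(15)),np.cos(np.radians(15))
pc=np.polyfit(rows,cs,1)
for k in range(6):
    d=np.array([np.cos(az),np.sin(az)]); u=np.array([*(d*Co),S]); n=np.array([*(-d*S),Co]); p0=np.array([*m,.066])
    def hit(r,h):
        o,v=ray('wrist',(np.polyval(pc,r),r),C); q=p0+n*h; return o+v*((q-o)@n)/(v@n)
    P=np.array([hit(r,0) for r in rows])[:,:2]
    l=cv2.fitLine(P.astype(np.float32),cv2.DIST_L2,0,1e-6,1e-6).ravel(); d=l[:2]*np.sign(l[1]); az=np.arctan2(d[1],d[0])
    es=[((hit(r,h)-p0)@u-x)*1000 for r,x,h in ((83.5,.027,.020),(170.5,-.027,.016),(188.5,-.045,.0185),(272,-.105,.013))]
    m=l[2:]+d*((m-l[2:])@d); m=m+d*np.mean(es[:3])/1000*Co
    print(np.degrees(az),m,es)
E
```

```text
(array([1.67857703e-07, 4.22000004e-02, 1.92201181e-01, 6.46499370e-01,
       3.86132270e-08, 4.16600132e-01, 1.09200604e-01, 3.63199943e-01]), np.float64(2.464993698967989e-05))
cam [0.44528507 0.206226   0.35239577] [ 0.01214118 -0.25704844 -0.96632225]
93.736946 [0.44677541 0.21642145] [np.float64(7.386478620976033), np.float64(7.608371616676768), np.float64(14.37125809123407), np.float64(7.036903959606739)]
93.736946 [0.44679987 0.21633854] [np.float64(-2.118529170106919), np.float64(-2.395687611837255), np.float64(4.252320804634009), np.float64(-3.686421318685476)]
93.73696 [0.44679966 0.21633929] [np.float64(-2.0337509289205906), np.float64(-2.306459926260617), np.float64(4.34257323208017), np.float64(-3.590781519868122)]
93.73694 [0.44679967 0.21633928] [np.float64(-2.034515166879875), np.float64(-2.3072651180531154), np.float64(4.34175860832766), np.float64(-3.591645916613345)]
93.73694 [0.44679967 0.21633928] [np.float64(-2.0345067433871766), np.float64(-2.307254986346943), np.float64(4.341769133406309), np.float64(-3.591633043879272)]
93.73694 [0.44679967 0.21633928] [np.float64(-2.034507227505207), np.float64(-2.307255495873111), np.float64(4.34176861802843), np.float64(-3.5916335900212233)]
```

```bash
cat >> h.py <<'E'
from scipy.optimize import least_squares
KP=[0,.0422,.1922,.6465,0,.4166,.1092,.3632]
LO=np.array([-3.12,-1.05,.14,-1.42,.1,-2.68]);HI=np.array([3.12,2.28,2.33,4.57,2.73,2.68])
AZ=np.radians(93.74); MID=np.array([.4469,.2143,.066])
U=np.array([np.cos(AZ)*np.cos(np.radians(15)),np.sin(AZ)*np.cos(np.radians(15)),np.sin(np.radians(15))])
YL=np.array([np.sin(AZ),-np.cos(AZ),0])   # level, to +x (away from robot)
def toolrot(tau,rho,flip):
    # tool x along U-ish, y=YL, z down (flip: half turn about z); tau tilt of z nibward (deg); rho roll about U
    x=np.array([np.cos(AZ)*np.cos(np.radians(tau)),np.sin(AZ)*np.cos(np.radians(tau)),np.sin(np.radians(tau))])
    B=R.from_matrix(np.array([x,YL,np.cross(x,YL)]).T)
    B=R.from_rotvec(U*np.radians(rho))*B
    return B*R.from_euler('z',180*flip,degrees=True)
def ik(p,Rt,seeds):
    best=None
    for s in seeds:
        f=lambda q:np.concatenate([fk(q,KP)[0]-p,.3*(fk(q,KP)[1].inv()*Rt).as_rotvec()])
        r=least_squares(f,s,bounds=(LO,HI))
        e=np.abs(r.fun).max(); 
        if best is None or e<best[1]-1e-7: best=(r.x,e)
    return best
E
python3 - <<'E'
from h import *
print(toolrot(0,0,0).as_matrix())
def marg(q): return np.degrees(np.minimum(q-LO,HI-q)).min()
S0=[.3,.2,1.7,0.2,1.2,.1]
for tau in (0,15,30):
    for mx in (-.085,-.115):
        T=toolrot(tau,0,0); q,e=ik(MID+U*mx+.011*T.as_matrix()[:,2],T,[S0]); print('tail',tau,mx,e.round(5),q.round(2),marg(q).round(1))
for tau in (0,15,30):
    for rho in (-20,0,20):
        for mx in (.140,.071):
            T=toolrot(tau,rho,1); q,e=ik(MID+U*mx+.011*T.as_matrix()[:,2],T,[[.5,.2,1.7,.2,1.2,-2.5],[.5,.2,1.7,-.2,1.2,2.5],[.5,.2,1.5,3,1,1.],[.5,.2,1.5,3,1,-1.]]); print('nib',tau,rho,mx,e.round(5),q.round(2),marg(q).round(1))
E
```

```text
[[-0.06522897  0.99787032  0.        ]
 [ 0.99787032  0.06522897  0.        ]
 [ 0.          0.         -1.        ]]
tail 0 -0.085 0.0 [ 0.2   0.43  1.97 -0.    0.73  0.13] 20.4
tail 0 -0.115 0.0 [ 0.13  0.44  1.99 -0.    0.71  0.07] 19.3
tail 15 -0.085 0.0 [-0.    0.45  2.01  0.39  0.74 -0.36] 18.4
tail 15 -0.115 0.0 [-0.06  0.46  2.02  0.39  0.74 -0.43] 18.0
tail 30 -0.085 0.0 [-0.18  0.52  2.03  0.69  0.87 -0.77] 17.4
tail 30 -0.115 0.0 [-0.24  0.53  2.02  0.67  0.88 -0.82] 17.8
nib 0 -20 0.14 0.0 [ 0.73  0.37  1.93 -0.39  0.61 -2.09] 22.8
nib 0 -20 0.071 0.0 [ 0.61  0.36  2.04 -0.4   0.49 -2.17] 16.6
nib 0 0 0.14 0.0 [ 0.6   0.44  1.73 -0.    0.98 -2.61] 4.1
nib 0 0 0.071 0.00436 [ 0.5   0.42  1.82 -0.02  0.9  -2.68] 0.0
nib 0 20 0.14 0.02723 [ 0.57  0.57  1.5   0.08  1.37 -2.68] 0.0
nib 0 20 0.071 0.04081 [ 0.51  0.56  1.59  0.02  1.3  -2.68] 0.0
nib 15 -20 0.14 0.00257 [ 0.58  0.33  2.07  0.11  0.31 -2.68] 0.0
nib 15 -20 0.071 0.01173 [0.38 0.35 2.21 0.86 0.2  2.68] 0.0
nib 15 0 0.14 0.0317 [ 0.55  0.39  1.82  0.16  0.82 -2.68] 0.0
nib 15 0 0.071 0.0437 [0.2  0.42 2.04 0.67 0.67 2.68] 0.0
nib 15 20 0.14 0.05423 [ 0.5   0.53  1.56  0.23  1.28 -2.68] 0.0
nib 15 20 0.071 0.05952 [0.12 0.55 1.84 0.54 1.09 2.68] 0.0
nib 30 -20 0.14 0.0 [0.36 0.37 2.19 1.4  0.38 2.16] 8.1
nib 30 -20 0.071 0.0 [0.18 0.4  2.25 1.47 0.46 1.9 ] 4.5
nib 30 0 0.14 0.01281 [0.25 0.44 1.98 0.84 0.78 2.68] 0.0
nib 30 0 0.071 0.0 [0.14 0.44 1.99 0.75 0.82 2.66] 1.0
nib 30 20 0.14 0.03981 [0.16 0.58 1.83 0.76 1.13 2.68] 0.0
nib 30 20 0.071 0.02669 [0.07 0.59 1.83 0.66 1.17 2.68] 0.0
```

```bash
python3 - <<'E'
from h import *
def marg(q): return np.degrees(np.minimum(q-LO,HI-q)).min()
for tau in (5,10,15):
    for rho in (-15,-20,-25,-30,-35,-40):
        o=[]
        for mx in (.140,.071):
            T=toolrot(tau,rho,1); q,e=ik(MID+U*mx+.011*T.as_matrix()[:,2],T,[[.6,.4,1.9,-.4,.5,-2.2],[.4,.2,1.7,1,.5,2.3],[.4,.2,1.7,2,.5,1]]); o.append((e.round(4),marg(q).round(1),q.round(2).tolist()))
        print(tau,rho,o)
print('lean',toolrot(10,-30,1).as_matrix()[:,2])
K,dd,_,_=cam('wrist'); C=(K,dd,np.array([-2.88049468,-0.07152239,-0.00843599]),np.array([-0.45473358,0.08695928,0.38813166]))
print('oak cap end top (wrist)',plane('wrist',(325,397),.108,C),plane('wrist',(325,440),.095,C))
for n,p in (('top',(358,311)),('scene',(292,298))): print('oak end',n,plane(n,p,.093))
for z in (.08,.1,.12): print('box corner',z,plane('top',(316,265),z),plane('scene',(303,254),0),plane('scene',(305,222),z))
E
```

```text
5 -15 [(np.float64(0.0), np.float64(15.6), [0.64, 0.36, 1.93, -0.13, 0.6, -2.41]), (np.float64(0.0), np.float64(6.5), [0.52, 0.35, 2.03, -0.08, 0.5, -2.57])]
5 -20 [(np.float64(0.0), np.float64(20.0), [0.68, 0.35, 1.98, -0.29, 0.5, -2.22]), (np.float64(0.0), np.float64(14.1), [0.55, 0.34, 2.08, -0.25, 0.39, -2.36])]
5 -25 [(np.float64(0.0), np.float64(17.1), [0.73, 0.35, 2.03, -0.52, 0.43, -1.94]), (np.float64(0.0), np.float64(10.9), [0.59, 0.35, 2.14, -0.56, 0.29, -2.01])]
5 -30 [(np.float64(0.0), np.float64(14.3), [0.77, 0.36, 2.08, -0.85, 0.38, -1.57]), (np.float64(0.0), np.float64(7.8), [0.64, 0.36, 2.19, -1.09, 0.25, -1.43])]
5 -35 [(np.float64(0.0), np.float64(11.7), [0.82, 0.38, 2.13, -1.21, 0.39, -1.16]), (np.float64(0.0059), np.float64(0.0), [0.69, 0.37, 2.22, -1.42, 0.3, -1.05])]
5 -40 [(np.float64(0.0035), np.float64(0.0), [0.88, 0.4, 2.15, -1.42, 0.46, -0.89]), (np.float64(0.0), np.float64(2.0), [0.74, 0.42, 2.29, 4.33, 0.41, -0.45])]
10 -15 [(np.float64(0.0), np.float64(4.9), [0.59, 0.35, 1.97, 0.03, 0.51, -2.59]), (np.float64(0.0091), np.float64(0.0), [0.49, 0.34, 2.06,
[... 1677 characters left out ...]
, 2.28, 3.97, 0.36, -0.1]), (np.float64(0.0108), np.float64(0.0), [0.6, 0.4, 2.33, 3.71, 0.31, 0.03])]
lean [ 0.48796289  0.17129908 -0.85589067]
oak cap end top (wrist) [0.45426801 0.0408465  0.108     ] [ 0.45657797 -0.00408563  0.095     ]
oak end top [0.45362195 0.01757921 0.093     ]
oak end scene [0.46519895 0.00049238 0.093     ]
box corner 0.08 [0.57010154 0.11796878 0.08      ] [0.59049331 0.13578609 0.        ] [0.61487728 0.15615379 0.08      ]
box corner 0.1 [0.56746583 0.1174977  0.1       ] [0.59049331 0.13578609 0.        ] [0.60494774 0.14192499 0.1       ]
box corner 0.12 [0.56483013 0.11702663 0.12      ] [0.59049331 0.13578609 0.        ] [0.5950182  0.12769619 0.12      ]
```

Plan: grip the tail at tilt 25°, then seat on the nib flipped with tilt 5° and roll −20°. Joint margins are about 14°, and it clears the oak cap. Rotating now.

Request:
{"method": "move_arm", "body": {
  "increments": [
    [[0, 0, 0, 0, 1, 0], [0, 0, 0, 0, 1, 0], [0, 0, 0, 0, 1, 0], [0, 0, 0, 0, 1, 0], [0, 0, 0, 0, 1, 0], [0, 0, 0, 0, 1, 0], [0, 0, 0, 0, 1, 0], [0, 0, 0, 0, 1, 0], [0, 0, 0, 0, 0, 0]]
  ]
}}

```text
t: 5.4
tcp_pos: [0.4495, 0.1397, 0.2189]
tcp_rot: [-0.157, 0.673, 0.707, 0.149]
wrist_force: [0.5, -1.5, 0.1]
opening: 0.0852
grasp_force: 0.0
```

```bash
cat >> h.py <<'E'
def go(p,Rt):
    # units: translation in the current tool frame (25 mm), then turn (5 deg) in the current tool frame
    c,T=tool(); return (T.inv().apply(p-c)/.025).round(2),(np.degrees((T.inv()*Rt).as_rotvec())/5).round(2)
E
python3 - <<'E'
from h import *
T=toolrot(25,0,0); z=T.as_matrix()[:,2]; g=MID-U*.080+.011*z
print(tool()[0],bot.get_obs()['t']); print(go(g-.09*z,T)); print(g)
E
```

```text
[0.44949835 0.13965678 0.21889674] 5.4
(array([-3.03,  0.12,  3.09]), array([ 0.07, -0.  , -0.16]))
[0.45163727 0.1418294  0.03532509]
```

Request:
{"method": "move_arm", "body": {
  "increments": [
    [[-0.76, 0.03, 0.77, 0, 0, 0], [-0.76, 0.03, 0.77, 0, 0, 0], [-0.76, 0.03, 0.77, 0, 0, 0], [-0.76, 0.03, 0.77, 0.07, 0, -0.16], [0, 0, 0, 0, 0, 0], [0, 0, 0, 0, 0, 0]]
  ]
}}

```text
t: 6.15
tcp_pos: [0.4547, 0.1056, 0.1182]
tcp_rot: [-0.158, 0.666, 0.714, 0.148]
wrist_force: [0.2, -0.8, -0.6]
opening: 0.0852
grasp_force: 0.0
```

```bash
python3 - <<'E'
from h import *
C=cam('wrist'); im=bot.get_image('wrist')[:,:,::-1]; cv2.imwrite('pics/w2.png',im)
pr=proj('wrist',[MID+U*x for x in (-.105,-.08,-.045,-.027,.027)],C); print(pr.round(0).tolist())
g=im.max(2); a,b=int(pr[3][1]),int(pr[0][1])
for r in range(min(a,b),min(max(a,b),479),8):
    c0=int(np.interp(r,sorted(pr[:,1]),pr[np.argsort(pr[:,1]),0])); w=np.where(g[r,max(c0-70,0):c0+70]<95)[0]+max(c0-70,0)
    if len(w): print(r,w.min(),w.max(),(w.min()+w.max())/2,c0)
print(tool()[0])
E
```

```text
[[323.0, 314.0], [323.0, 267.0], [323.0, 199.0], [323.0, 164.0], [324.0, 57.0]]
163 288 360 324.0 323
171 290 357 323.5 323
179 289 358 323.5 323
187 278 369 323.5 323
195 291 366 328.5 323
203 287 365 326.0 323
211 288 359 323.5 323
219 287 359 323.0 323
227 288 359 323.5 323
235 270 377 323.5 323
243 289 358 323.5 323
251 290 357 323.5 323
259 289 357 323.0 323
267 289 357 323.0 323
275 289 357 323.0 322
283 289 357 323.0 322
291 289 357 323.0 322
299 289 357 323.0 322
307 290 356 323.0 322
[0.45490166 0.10561009 0.11843233]
```

View pics/w2.png

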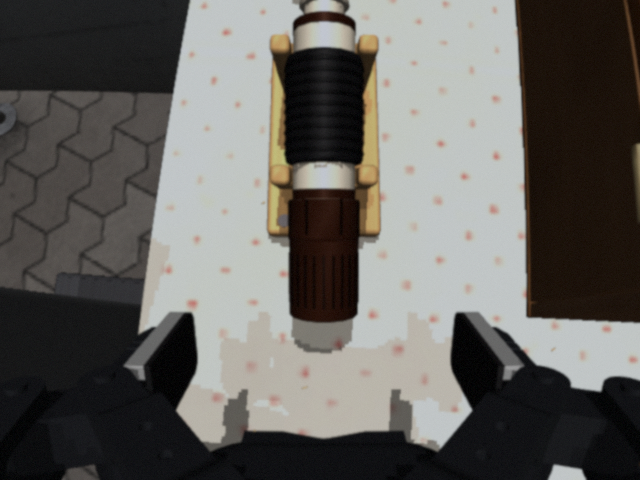

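The view shows the cap centred (col 323, rows 190–320) between the fingers, matching the projected axis to within 1 px. Descending.

Request:
{"method": "move_arm", "body": {
  "increments": [
    [[0, 0, 0.9, 0, 0, 0], [0, 0, 0.9, 0, 0, 0], [0, 0, 0.9, 0, 0, 0], [0, 0, 0.9, 0, 0, 0], [0, 0, 0, 0, 0, 0], [0, 0, 0, 0, 0, 0]]
  ]
}}

```text
t: 6.95
tcp_pos: [0.4525, 0.1432, 0.0368]
tcp_rot: [-0.157, 0.666, 0.714, 0.148]
wrist_force: [0.3, 0.4, 0.2]
opening: 0.0856
grasp_force: 0.0
```

```bash
python3 - <<'E'
from h import *
T=toolrot(25,0,0); z=T.as_matrix()[:,2]; g=MID-U*.080+.011*z
print(go(g,T)); o=bot.get_obs(); print(o['wrist_force'],o['torque'],o['tcp_pos'],g)
E
```

```text
(array([-0.07, -0.04,  0.03]), array([0.  , 0.  , 0.05]))
[0.31700619 0.44125147 0.24641691] [-0.25576701 -0.05291713 -0.01440516] [0.45251773 0.14324292 0.03681787] [0.45163727 0.1418294  0.03532509]
```

Request:
{"method": "move_arm", "body": {
  "increments": [
    [[-0.07, -0.03, 0.03, 0, 0, 0.05], [0, 0, 0, 0, 0, 0], [0, 0, 0, 0, 0, 0], [0, 0, 0, 0, 0, 0], [0, 0, 0, 0, 0, 0], [0, 0, 0, 0, 0, 0], [0, 0, 0, 0, 0, 0]]
  ],
  "grip": -1
}}

```text
t: 7.82
tcp_pos: [0.4516, 0.1416, 0.0345]
tcp_rot: [-0.158, 0.668, 0.712, 0.148]
wrist_force: [1.3, -4.3, 2.8]
opening: 0.0347
grasp_force: 62.6
```

```bash
cat > st.py <<'E'
from h import *
o=bot.get_obs(); p,T=tool(); M=T.as_matrix()
print('t',o['t'],'tcp',p.round(4),'open',o['opening'].round(4),'gf',round(float(o['grasp_force']),1))
print('F along U %.1f YL %.1f N %.1f'%tuple(o['wrist_force']@v for v in (U,YL,np.cross(U,YL)*-1)),'tq tool',T.inv().apply(o['torque']).round(2))
print('tcp in marker frame mm',[round(float((p-MID)@v)*1000,2) for v in (U,YL,-np.cross(U,YL))],'rot',T.as_quat().round(4))
E
python3 st.py
```

```text
Traceback (most recent call last):
  File "st.py", line 3, in <module>
    print('t',o['t'],'tcp',p.round(4),'open',o['opening'].round(4),'gf',round(float(o['grasp_force']),1))
                                             ^^^^^^^^^^^^^^^^^^
AttributeError: 'float' object has no attribute 'round'
```

```bash
sed -i "s/o\['opening'\].round(4)/round(o['opening'],4)/" st.py; python3 st.py
```

```text
t 7.825 tcp [0.4516 0.1416 0.0345] open 0.0347 gf 62.6
F along U -3.5 YL 1.0 N 3.9 tq tool [-0.19 -0.42 -0.  ]
tcp in marker frame mm [-78.5, -0.03, -11.6] rot [ 0.6678  0.7123  0.1477 -0.1579]
```

Request:
{"method": "move_arm", "body": {
  "increments": [
    [[-0.06, 0, -0.01, 0, 0, 0], [-0.06, 0, -0.01, 0, 0, 0], [-0.06, 0, -0.01, 0, 0, 0], [-0.06, 0, -0.01, 0, 0, 0], [-0.06, 0, -0.01, 0, 0, 0], [-0.06, 0, -0.011, 0, 0, 0], [-0.06, 0, -0.011, 0, 0, 0]]
  ]
}}

```text
t: 8.7
tcp_pos: [0.4515, 0.1327, 0.032]
tcp_rot: [-0.16, 0.668, 0.712, 0.148]
wrist_force: [2.4, 8.7, 2.0]
opening: 0.0348
grasp_force: 62.1
```

```bash
python3 st.py
```

```text
t 8.7 tcp [0.4515 0.1327 0.032 ] open 0.0348 gf 62.1
F along U 8.8 YL 2.9 N -0.3 tq tool [-0.46  1.06  0.09]
tcp in marker frame mm [-87.69, -0.73, -11.71] rot [ 0.6678  0.7118  0.148  -0.1595]
```

```bash
python3 -c "
from h import *
p,T=tool(); M=T.as_matrix(); print(M.T@U, M.T@YL, (T.inv()*toolrot(25,0,0)).as_rotvec(degrees=True))
o=json.loads(open('log.jsonl').readlines()[-1]); q=bot.get_obs()['joint_pos']; print(fk(q,KP)[0]-p)"
```

```text
[ 0.98437944 -0.00158916  0.17605284] [ 0.00191046  0.9999968  -0.00165552] [-0.09498798 -0.13985588 -0.10934538]
[ 1.11022302e-16 -2.77555756e-17  2.77555756e-17]
```

Request:
{"method": "move_arm", "body": {
  "increments": [
    [[-0.06, 0.004, -0.01, 0, 0, 0], [-0.06, 0.004, -0.01, 0, 0, 0], [-0.06, 0.004, -0.01, 0, 0, 0], [-0.06, 0.004, -0.01, 0, 0, 0]]
  ]
}}

```text
t: 9.2
tcp_pos: [0.4517, 0.1279, 0.0306]
tcp_rot: [-0.161, 0.668, 0.712, 0.148]
wrist_force: [2.5, 12.2, 2.9]
opening: 0.0351
grasp_force: 61.9
```

```bash
python3 st.py
```

```text
t 9.2 tcp [0.4517 0.1279 0.0306] open 0.0351 gf 61.9
F along U 12.4 YL 3.3 N -0.3 tq tool [-0.32  1.52  0.01]
tcp in marker frame mm [-92.79, -0.81, -11.81] rot [ 0.6678  0.7115  0.1482 -0.1606]
```

Request:
{"method": "move_arm", "body": {
  "increments": [
    [[-0.06, 0.004, -0.01, 0, 0, 0], [-0.06, 0.004, -0.01, 0, 0, 0], [-0.06, 0.004, -0.01, 0, 0, 0]]
  ]
}}

```text
t: 9.57
tcp_pos: [0.4521, 0.121, 0.0283]
tcp_rot: [-0.159, 0.667, 0.713, 0.147]
wrist_force: [0.2, 0.3, -0.5]
opening: 0.0349
grasp_force: 62.1
```

```bash
python3 st.py
```

```text
t 9.575 tcp [0.4521 0.121  0.0283] open 0.0349 gf 62.1
F along U 0.1 YL 0.2 N -0.5 tq tool [ 0.   -0.23  0.02]
tcp in marker frame mm [-99.98, -0.92, -12.29] rot [ 0.6675  0.7126  0.1466 -0.1587]
```

It popped off the tail, peak about 13–15 N. Now to slide clear and lift.

Request:
{"method": "move_arm", "body": {
  "increments": [
    [[-0.08, 0.005, -0.01, 0, 0, 0], [-0.08, 0.005, -0.01, 0, 0, 0], [-0.08, 0.005, -0.01, 0, 0, 0], [-0.08, 0.005, -0.01, 0, 0, 0], [-0.04, 0, -0.005, 0, 0, 0]]
  ]
}}

```text
t: 10.2
tcp_pos: [0.4542, 0.1127, 0.0259]
tcp_rot: [-0.158, 0.668, 0.712, 0.147]
wrist_force: [0.0, -0.3, -0.2]
opening: 0.0351
grasp_force: 62.1
```

```bash
python3 st.py
```

```text
t 10.2 tcp [0.4542 0.1127 0.0259] open 0.0351 gf 62.1
F along U -0.4 YL 0.0 N -0.1 tq tool [ 0.   -0.14  0.03]
tcp in marker frame mm [-108.77, 0.65, -12.35] rot [ 0.6678  0.7122  0.1475 -0.1584]
```

Request:
{"method": "move_arm", "body": {
  "increments": [
    [[0.2, 0, -0.42, 0, 0, 0], [0.34, 0, -0.72, 0, 0, 0], [0.34, 0, -0.72, 0, 0, 0], [0.34, 0, -0.72, 0, 0, 0], [0.34, 0, -0.72, 0, 0, 0], [0.34, 0, -0.72, 0, 0, 0], [0.34, 0, -0.72, 0, 0, 0], [0.34, 0, -0.72, 0, 0, 0]]
  ]
}}

```text
t: 11.2
tcp_pos: [0.4538, 0.1137, 0.1784]
tcp_rot: [-0.158, 0.668, 0.712, 0.147]
wrist_force: [0.9, 0.0, 0.2]
opening: 0.0348
grasp_force: 62.1
```

```bash
cat >> h.py <<'E'
# grip record: cap axis -U through MID, mouth at MID-45U, tcp GP, tool rot GR
GP=MID-.0785*U-.0116*np.array(-np.cross(U,YL))*-1 if 0 else MID+(-.0785)*U+(-.0116)*(-np.cross(U,YL))
GR=R.from_quat([0.6678,0.7123,0.1477,-0.1579])
def onnib(mouth,rho=-20,axis=MID):
    N=-np.cross(U,YL)
    Q=R.from_rotvec(U*np.radians(rho))*R.from_rotvec(N*np.pi)
    return axis+U*mouth+Q.apply(GP-(MID-.045*U)), Q*GR
E
python3 - <<'E'
from h import *
print(tool()[0],-np.cross(U,YL))
for m in (.045,.1,.12):
    p,T=onnib(m); q,e=ik(p,T,[[.6,.4,1.9,-.4,.5,-2.2]]); print(m,p,e,q.round(2),T.as_matrix()[:,2])
p,T=onnib(.115); print(go(p+[0,0,.05],T)); print(bot.get_obs()['joint_pos'].round(2))
c,Tc=tool(); Tf=Tc*R.from_euler('z',180,degrees=True); print('turn after z flip',(Tf.inv()*T).as_rotvec(degrees=True)/5)
E
```

```text
[0.45382809 0.1137164  0.17835604] [ 0.0168825  -0.25826784  0.96592583]
0.045 [0.44572896 0.29303772 0.07578828] 6.522073493775426e-09 [ 0.57  0.34  2.07 -0.26  0.4  -2.34] [ 0.33154995  0.09407874 -0.93873522]
0.1 [0.44226361 0.3460505  0.09002333] 4.821143484434741e-15 [ 0.68  0.35  1.99 -0.29  0.49 -2.22] [ 0.33154995  0.09407874 -0.93873522]
0.12 [0.44100348 0.36532787 0.09519971] 1.0277848822015656e-09 [ 0.71  0.36  1.96 -0.29  0.53 -2.19] [ 0.33154995  0.09407874 -0.93873522]
(array([8.38, 0.14, 5.42]), array([  6.14,  -6.28, -34.91]))
[-0.18  0.26  1.86  0.46  1.18 -0.45]
turn after z flip [4.03614625e+00 3.94575235e+00 1.47944306e-03]
```

```bash
python3 - <<'E'
from h import *
c,T0=tool(); p,T=onnib(.115); p=p+[0,0,.05]; rv=(T0.inv()*T).as_rotvec()
q=bot.get_obs()['joint_pos']; 
for k in range(1,11): q,e=ik(c+(p-c)*k/10,T0,[np.clip(q,LO+1e-3,HI-1e-3)])
print('end trans',e,q.round(2)); mg=[]
for k in range(1,37):
    q2,e=ik(p,T0*R.from_rotvec(rv*k/36),[np.clip(q,LO+1e-3,HI-1e-3)]); mg.append((round(e,5),np.degrees(np.minimum(q2-LO,HI-q2).min()).round(0),np.degrees(abs(q2-q).max()).round(0))); q=q2
print(mg[::4],max(m[0] for m in mg),min(m[1] for m in mg),max(m[2] for m in mg),q.round(2))
E
```

```text
end trans 5.8075894093789767e-11 [ 0.35  0.34  1.84  0.54  0.91 -0.05]
[(np.float64(0.0), np.float64(29.0), np.float64(3.0)), (np.float64(0.0), np.float64(32.0), np.float64(3.0)), (np.float64(0.0), np.float64(35.0), np.float64(3.0)), (np.float64(0.0), np.float64(37.0), np.float64(3.0)), (np.float64(0.0), np.float64(37.0), np.float64(3.0)), (np.float64(0.0), np.float64(36.0), np.float64(3.0)), (np.float64(0.0), np.float64(34.0), np.float64(4.0)), (np.float64(0.0), np.float64(31.0), np.float64(4.0)), (np.float64(0.0), np.float64(27.0), np.float64(4.0))] 0.0 24.0 4.0 [ 0.7   0.28  1.91 -0.24  0.65 -2.26]
```

Request:
{"method": "move_arm", "body": {
  "increments": [
    [[0.84, 0.014, 0.54, 0, 0, 0], [0.84, 0.014, 0.54, 0, 0, 0], [0.84, 0.014, 0.54, 0, 0, 0], [0.84, 0.014, 0.54, 0, 0, 0], [0.84, 0.014, 0.54, 0, 0, 0], [0.84, 0.014, 0.54, 0, 0, 0], [0.84, 0.014, 0.54, 0, 0, 0], [0.84, 0.014, 0.54, 0, 0, 0], [0.84, 0.014, 0.54, 0, 0, 0], [0.84, 0.014, 0.54, 0, 0, 0]]
  ]
}}

```text
t: 12.45
tcp_pos: [0.4412, 0.3616, 0.144]
tcp_rot: [-0.158, 0.668, 0.712, 0.148]
wrist_force: [0.2, 0.5, 0.5]
opening: 0.035
grasp_force: 62.2
```

Request:
{"method": "move_arm", "body": {
  "increments": [
    [[0, 0, 0, 0.17, -0.17, -0.97], [0, 0, 0, 0.17, -0.17, -0.97], [0, 0, 0, 0.17, -0.17, -0.97], [0, 0, 0, 0.17, -0.17, -0.97], [0, 0, 0, 0.17, -0.17, -0.97], [0, 0, 0, 0.17, -0.17, -0.97], [0, 0, 0, 0.17, -0.17, -0.97], [0, 0, 0, 0.17, -0.17, -0.97], [0, 0, 0, 0.17, -0.17, -0.97], [0, 0, 0, 0.17, -0.17, -0.97]]
  ]
}}

```text
t: 13.7
tcp_pos: [0.4413, 0.3606, 0.1441]
tcp_rot: [-0.08, 0.311, 0.942, 0.099]
wrist_force: [-0.8, -0.3, 0.2]
opening: 0.0349
grasp_force: 62.2
```

Request:
{"method": "move_arm", "body": {
  "increments": [
    [[0, 0, 0, 0.17, -0.17, -0.97], [0, 0, 0, 0.17, -0.17, -0.97], [0, 0, 0, 0.17, -0.17, -0.97], [0, 0, 0, 0.17, -0.17, -0.97], [0, 0, 0, 0.17, -0.17, -0.97], [0, 0, 0, 0.17, -0.17, -0.97], [0, 0, 0, 0.17, -0.17, -0.97], [0, 0, 0, 0.17, -0.17, -0.97], [0, 0, 0, 0.17, -0.17, -0.97], [0, 0, 0, 0.17, -0.17, -0.97]]
  ]
}}

```text
t: 14.95
tcp_pos: [0.4413, 0.3605, 0.1441]
tcp_rot: [0.014, -0.102, 0.994, 0.033]
wrist_force: [-0.1, -0.3, -0.6]
opening: 0.035
grasp_force: 62.2
```

Request:
{"method": "move_arm", "body": {
  "increments": [
    [[0, 0, 0, 0.17, -0.17, -0.97], [0, 0, 0, 0.17, -0.17, -0.97], [0, 0, 0, 0.17, -0.17, -0.97], [0, 0, 0, 0.17, -0.17, -0.97], [0, 0, 0, 0.17, -0.17, -0.97], [0, 0, 0, 0.17, -0.17, -0.97], [0, 0, 0, 0.17, -0.17, -0.97], [0, 0, 0, 0.17, -0.17, -0.97], [0, 0, 0, 0.17, -0.17, -0.97], [0, 0, 0, 0.17, -0.17, -0.97]]
  ]
}}

```text
t: 16.2
tcp_pos: [0.4413, 0.3605, 0.1441]
tcp_rot: [0.105, -0.497, 0.861, -0.04]
wrist_force: [0.0, -0.4, -0.1]
opening: 0.0353
grasp_force: 62.2
```

Request:
{"method": "move_arm", "body": {
  "increments": [
    [[0, 0, 0, 0.17, -0.17, -0.97], [0, 0, 0, 0.17, -0.17, -0.97], [0, 0, 0, 0.17, -0.17, -0.97], [0, 0, 0, 0.17, -0.17, -0.97], [0, 0, 0, 0, 0, 0], [0, 0, 0, 0, 0, 0]]
  ]
}}

```text
t: 16.95
tcp_pos: [0.4417, 0.3607, 0.1438]
tcp_rot: [0.136, -0.631, 0.761, -0.068]
wrist_force: [-0.2, -0.2, -0.6]
opening: 0.0348
grasp_force: 62.2
```

```bash
python3 - <<'E'
from h import *
o=bot.get_obs(); print(o['t'],o['joint_pos'].round(2),o['tcp_pos'],o['wrist_force'],o['opening'])
for m in (.115,.105): p,T=onnib(m); print(go(p+[0,0,.05*(m>.11)],T))
C=cam('wrist'); im=bot.get_image('wrist')[:,:,::-1]; cv2.imwrite('pics/w3.png',im)
print(proj('wrist',[MID+U*x for x in (.092,.045,.027,-.027)],C).round(1).tolist())
E
```

```text
16.95 [ 0.7   0.29  1.86 -0.21  0.72 -2.12] [0.44173347 0.36074438 0.14382981] [-0.23842829 -0.18490137 -0.61427447] 0.03482514541247396
(array([ 0.01,  0.01, -0.01]), array([ 0.44, -0.34, -1.97]))
(array([0.64, 0.49, 1.98]), array([ 0.44, -0.34, -1.97]))
[[332.2, 139.9], [311.9, 28.3], [304.3, -12.9], [282.8, -127.1]]
```

View pics/w3.png

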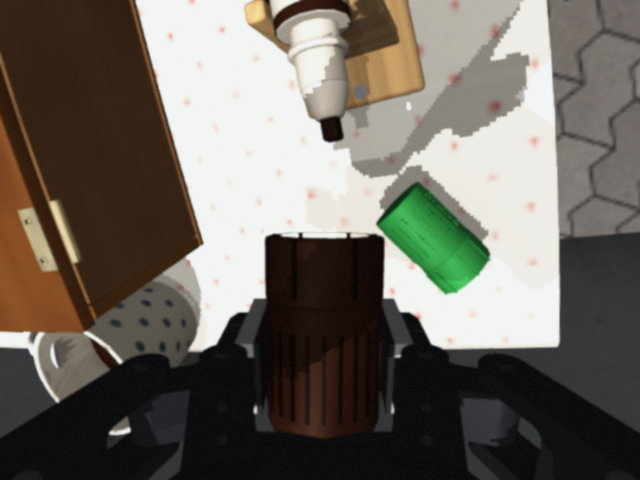

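The cap is held mouth-first toward the nib, mouth edge at row ~235. The nib tip at (332,140) agrees with the prediction (332,140). I'll finish the turn.

Request:
{"method": "move_arm", "body": {
  "increments": [
    [[0, 0, 0, 0.22, -0.17, -0.98], [0, 0, 0, 0.22, -0.17, -0.98], [0, 0, 0, 0, 0, 0], [0, 0, 0, 0, 0, 0]]
  ]
}}

```text
t: 17.5
tcp_pos: [0.442, 0.361, 0.1435]
tcp_rot: [0.153, -0.692, 0.701, -0.084]
wrist_force: [0.6, 0.0, -1.3]
opening: 0.035
grasp_force: 62.2
```

```bash
python3 - <<'E'
from h import *
p,T=onnib(.110); print(go(p,T)); print(bot.get_obs()['tcp_pos'],p)
E
```

```text
(array([0.41, 0.68, 1.89]), array([ 0.  ,  0.  , -0.01]))
[0.44204324 0.36095348 0.14353241] [0.44163355 0.35568918 0.09261152]
```

Request:
{"method": "move_arm", "body": {
  "increments": [
    [[0.1, 0.17, 0.47, 0, 0, 0], [0.1, 0.17, 0.47, 0, 0, 0], [0.1, 0.17, 0.47, 0, 0, 0], [0.11, 0.17, 0.48, 0, 0, 0], [0, 0, 0, 0, 0, 0], [0, 0, 0, 0, 0, 0], [0, 0, 0, 0, 0, 0]]
  ]
}}

```text
t: 18.38
tcp_pos: [0.4418, 0.3558, 0.0929]
tcp_rot: [0.154, -0.692, 0.7, -0.084]
wrist_force: [0.1, 0.8, 0.1]
opening: 0.0351
grasp_force: 62.2
```

```bash
cat > al.py <<'E'
from h import *
import sys
# cap pose error in marker frame: mouth position & axis
c,T=tool(); Tg=GR
mo=c+(T*GR.inv()).apply(MID-.045*U-GP); ax=(T*GR.inv()).apply(-U); N=-np.cross(U,YL)
o=bot.get_obs(); f=o['wrist_force']
print('t %.2f mouth x %.2f y %.2f z %.2f'%(o['t'],*[(mo-MID)@v*1000 for v in (U,YL,N)]),'ax tilt mrad y %.1f z %.1f'%(ax@YL*1000,ax@N*1000),'F U %.1f Y %.1f N %.1f'%(f@U,f@YL,f@N),'q6 %.2f op %.4f'%(o['joint_pos'][5],o['opening']))
tgt=float(sys.argv[1])/1000
off=np.array([float(a) for a in sys.argv[2:4]])/1000 if len(sys.argv)>3 else np.zeros(2)
p,Tt=onnib(tgt); p=p+off[0]*YL+off[1]*N; c,T=tool()
print('units',(T.inv().apply(p-c)/.025).round(3),'turn',(np.degrees((T.inv()*Tt).as_rotvec())/5).round(3),'-U per mm',(T.inv().apply(-U)/25).round(4))
E
python3 al.py 100; python3 - <<'E'
from h import *
C=cam('wrist'); im=bot.get_image('wrist')[:,:,::-1]; cv2.imwrite('pics/w4.png',im)
print(proj('wrist',[MID+U*x for x in (.110,.092,.045,.027)],C).round(1).tolist())
E
```

```text
t 18.38 mouth x 110.21 y 0.23 z 0.26 ax tilt mrad y -1.4 z 0.6 F U 0.8 Y 0.2 N -0.1 q6 -2.21 op 0.0351
units [0.402 0.011 0.078] turn [-0.007  0.012  0.012] -U per mm [0.0394 0.     0.0069]
[[322.1, 235.9], [322.0, 176.6], [321.8, 20.7], [321.8, -37.1]]
```

View pics/w4.png

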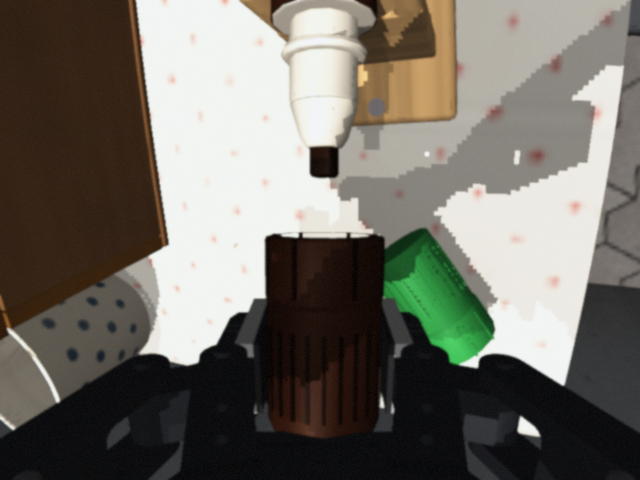

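Laterally, cap (324.5), nib tip (324) and shoulder (324.5) are all in line. Advancing.

Request:
{"method": "move_arm", "body": {
  "increments": [
    [[0.158, 0.001, 0.028, 0, 0, 0], [0.158, 0.001, 0.028, 0, 0, 0], [0.158, 0.001, 0.028, 0, 0, 0], [0.158, 0.001, 0.028, 0, 0, 0], [0.158, 0.001, 0.029, 0, 0, 0], [0.158, 0.001, 0.029, 0, 0, 0], [0.158, 0.001, 0.029, 0, 0, 0], [0.158, 0.001, 0.028, 0, 0, 0], [0, 0, 0, 0, 0, 0], [0, 0, 0, 0, 0, 0]]
  ]
}}

```text
t: 19.68
tcp_pos: [0.4434, 0.3246, 0.0839]
tcp_rot: [0.153, -0.692, 0.7, -0.084]
wrist_force: [0.2, -0.3, -0.0]
opening: 0.0349
grasp_force: 62.2
```

```bash
python3 al.py 60
```

```text
t 19.68 mouth x 77.67 y -0.25 z -0.34 ax tilt mrad y -1.0 z -0.0 F U -0.3 Y 0.2 N 0.0 q6 -2.27 op 0.0349
units [ 0.698 -0.015  0.114] turn [0.003 0.003 0.011] -U per mm [0.0394 0.     0.0069]
```

Request:
{"method": "move_arm", "body": {
  "increments": [
    [[0.087, -0.002, 0.014, 0, 0, 0], [0.087, -0.002, 0.014, 0, 0, 0], [0.087, -0.002, 0.014, 0, 0, 0], [0.087, -0.002, 0.014, 0, 0, 0], [0.087, -0.002, 0.014, 0, 0, 0], [0.087, -0.002, 0.014, 0, 0, 0], [0.087, -0.002, 0.014, 0, 0, 0], [0.087, -0.002, 0.014, 0, 0, 0], [0, 0, 0, 0, 0, 0], [0, 0, 0, 0, 0, 0]]
  ]
}}

```text
t: 20.92
tcp_pos: [0.4447, 0.3075, 0.0797]
tcp_rot: [0.153, -0.692, 0.7, -0.084]
wrist_force: [0.2, 0.9, -0.3]
opening: 0.0347
grasp_force: 62.2
```

```bash
python3 al.py 54
```

```text
t 20.93 mouth x 60.03 y 0.00 z 0.03 ax tilt mrad y -1.0 z -0.1 F U 0.8 Y 0.3 N -0.5 q6 -2.30 op 0.0347
units [ 0.237 -0.001  0.043] turn [0.003 0.003 0.012] -U per mm [0.0394 0.     0.0069]
```

Request:
{"method": "move_arm", "body": {
  "increments": [
    [[0.04, 0, 0.007, 0, 0, 0], [0.04, 0, 0.007, 0, 0, 0], [0.04, 0, 0.007, 0, 0, 0], [0.04, 0, 0.007, 0, 0, 0], [0.04, 0, 0.007, 0, 0, 0], [0.04, 0, 0.007, 0, 0, 0], [0.04, 0, 0.007, 0, 0, 0], [0.04, 0, 0.007, 0, 0, 0], [0, 0, 0, 0, 0, 0]]
  ]
}}

```text
t: 22.05
tcp_pos: [0.4455, 0.2999, 0.0778]
tcp_rot: [0.154, -0.692, 0.7, -0.084]
wrist_force: [0.1, 0.5, 1.1]
opening: 0.0346
grasp_force: 62.2
```

```bash
python3 al.py 48
```

```text
t 22.05 mouth x 52.12 y 0.27 z 0.16 ax tilt mrad y -1.2 z 0.3 F U 0.7 Y 0.1 N 1.0 q6 -2.32 op 0.0346
units [0.162 0.011 0.032] turn [-0.003  0.008  0.012] -U per mm [0.0394 0.     0.0069]
```

Request:
{"method": "move_arm", "body": {
  "increments": [
    [[0.04, 0, 0.007, 0, 0, 0], [0.04, 0, 0.007, 0, 0, 0], [0.04, 0, 0.007, 0, 0, 0], [0.04, 0, 0.007, 0, 0, 0]]
  ]
}}

```text
t: 22.55
tcp_pos: [0.446, 0.2963, 0.0769]
tcp_rot: [0.154, -0.692, 0.7, -0.084]
wrist_force: [-0.7, 3.7, 2.7]
opening: 0.0349
grasp_force: 62.5
```

```bash
python3 al.py 44
```

```text
t 22.55 mouth x 48.38 y 0.48 z 0.23 ax tilt mrad y -1.5 z 0.9 F U 4.3 Y -0.5 N 1.6 q6 -2.33 op 0.0349
units [0.173 0.02  0.034] turn [-0.009  0.015  0.012] -U per mm [0.0394 0.     0.0069]
```

Contact felt (4 N). The marker is now yielding against its spring, so I'll continue gently.

Request:
{"method": "move_arm", "body": {
  "increments": [
    [[0.04, 0.004, 0.007, 0, 0, 0], [0.04, 0.004, 0.007, 0, 0, 0], [0.04, 0.003, 0.007, 0, 0, 0], [0.04, 0.003, 0.007, 0, 0, 0], [0.04, 0.002, 0.007, 0, 0, 0], [0.04, 0.002, 0.007, 0, 0, 0]]
  ]
}}

```text
t: 23.3
tcp_pos: [0.4465, 0.2912, 0.0757]
tcp_rot: [0.155, -0.692, 0.7, -0.084]
wrist_force: [-0.9, 7.8, 4.1]
opening: 0.0347
grasp_force: 62.6
```

```bash
python3 al.py 38
```

```text
t 23.30 mouth x 43.15 y 0.67 z 0.28 ax tilt mrad y -2.0 z 2.4 F U 8.7 Y -0.4 N 1.9 q6 -2.35 op 0.0347
units [0.204 0.029 0.04 ] turn [-0.025  0.033  0.008] -U per mm [0.0394 0.     0.0068]
```

Request:
{"method": "move_arm", "body": {
  "increments": [
    [[0.04, 0.001, 0.007, 0, 0, 0], [0.04, 0.001, 0.007, 0, 0, 0], [0.04, 0.001, 0.007, 0, 0, 0], [0.04, 0.001, 0.007, 0, 0, 0]]
  ]
}}

```text
t: 23.8
tcp_pos: [0.4468, 0.288, 0.0749]
tcp_rot: [0.156, -0.692, 0.7, -0.084]
wrist_force: [-2.9, 11.1, 4.9]
opening: 0.0352
grasp_force: 62.7
```

```bash
python3 al.py 34
```

```text
t 23.80 mouth x 39.79 y 0.81 z 0.29 ax tilt mrad y -2.3 z 3.6 F U 12.2 Y -2.2 N 1.8 q6 -2.36 op 0.0352
units [0.229 0.035 0.045] turn [-0.033  0.047  0.005] -U per mm [0.0394 0.     0.0068]
```

Request:
{"method": "move_arm", "body": {
  "increments": [
    [[0.04, 0.008, 0.008, 0, 0, 0], [0.04, 0.008, 0.008, 0, 0, 0], [0.04, 0.006, 0.008, 0, 0, 0]]
  ]
}}

```text
t: 24.18
tcp_pos: [0.447, 0.2857, 0.0742]
tcp_rot: [0.157, -0.692, 0.7, -0.084]
wrist_force: [-3.3, 12.2, 5.7]
opening: 0.0348
grasp_force: 62.9
```

```bash
python3 al.py 34
```

```text
t 24.18 mouth x 37.42 y 0.86 z 0.21 ax tilt mrad y -2.8 z 4.7 F U 13.4 Y -2.5 N 2.3 q6 -2.36 op 0.0348
units [0.137 0.036 0.026] turn [-0.047  0.061  0.003] -U per mm [0.0394 0.     0.0067]
```

Request:
{"method": "move_arm", "body": {
  "increments": [
    [[0.04, 0.008, 0.007, 0, 0, 0], [0.04, 0.008, 0.007, 0, 0, 0], [0.04, 0.006, 0.007, 0, 0, 0]]
  ]
}}

```text
t: 24.55
tcp_pos: [0.4473, 0.2835, 0.0736]
tcp_rot: [0.158, -0.692, 0.7, -0.084]
wrist_force: [-3.2, 13.3, 6.6]
opening: 0.035
grasp_force: 62.8
```

```bash
python3 al.py 31
```

```text
t 24.55 mouth x 35.12 y 0.95 z 0.18 ax tilt mrad y -3.2 z 5.9 F U 14.7 Y -2.3 N 2.9 q6 -2.37 op 0.0350
units [0.165 0.039 0.03 ] turn [-0.062  0.076  0.   ] -U per mm [0.0394 0.     0.0067]
```

Request:
{"method": "move_arm", "body": {
  "increments": [
    [[0.04, 0.014, 0.007, 0, 0, 0], [0.04, 0.014, 0.007, 0, 0, 0], [0.04, 0.012, 0.007, 0, 0, 0]]
  ]
}}

```text
t: 24.92
tcp_pos: [0.447, 0.2805, 0.0726]
tcp_rot: [0.158, -0.692, 0.699, -0.084]
wrist_force: [-0.8, 11.9, 5.9]
opening: 0.0351
grasp_force: 62.7
```

```bash
python3 al.py 31
```

```text
t 24.93 mouth x 31.96 y 0.53 z -0.00 ax tilt mrad y -4.0 z 5.4 F U 13.0 Y 0.0 N 2.6 q6 -2.37 op 0.0351
units [0.04  0.02  0.008] turn [-0.07   0.074  0.01 ] -U per mm [0.0394 0.     0.0067]
```

The force dropped from 14.7 to 13.0 N while the cap advanced, so the snap probably passed. I'll press on to ~25 N to confirm it is seated.

Request:
{"method": "move_arm", "body": {
  "increments": [
    [[0.04, 0.006, 0.007, 0, 0, 0], [0.04, 0.006, 0.007, 0, 0, 0], [0.04, 0.004, 0.007, 0, 0, 0]]
  ]
}}

```text
t: 25.3
tcp_pos: [0.4472, 0.2781, 0.0722]
tcp_rot: [0.158, -0.692, 0.699, -0.084]
wrist_force: [-2.1, 10.3, 10.4]
opening: 0.0349
grasp_force: 63.2
```

```bash
python3 al.py 31
```

```text
t 25.30 mouth x 29.45 y 0.53 z 0.18 ax tilt mrad y -4.5 z 6.2 F U 12.8 Y -1.4 N 7.4 q6 -2.38 op 0.0349
units [-0.059  0.023 -0.001] turn [-0.082  0.085  0.01 ] -U per mm [0.0394 0.0001 0.0066]
```

```bash
python3 - <<'E'
from h import *
im=bot.get_image('wrist')[:,:,::-1]; cv2.imwrite('pics/w5.png',im)
E
```

```text
(no output)
```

View pics/w5.png

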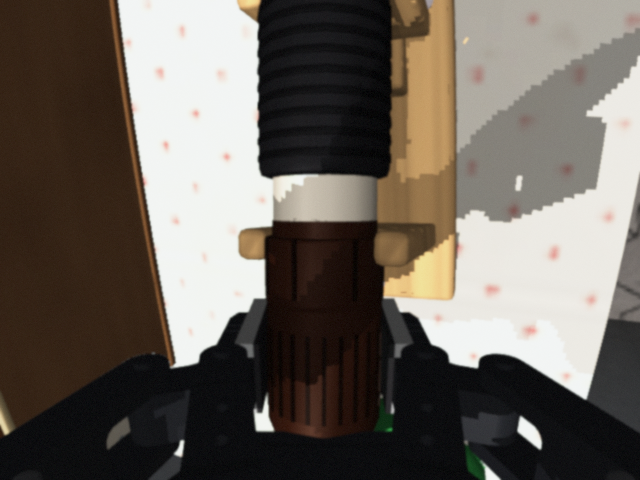

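The mouth (row ~235) now abuts the barrel's dark end ring (rows 220–235) with no ivory between, so it's home. The marker sits at the end of its spring travel, so I'll ease back with it.

Request:
{"method": "move_arm", "body": {
  "increments": [
    [[-0.06, 0, -0.012, 0, 0, 0], [-0.06, 0, -0.012, 0, 0, 0], [-0.06, 0, -0.01, 0, 0, 0], [-0.06, 0, -0.01, 0, 0, 0], [-0.06, 0, -0.01, 0, 0, 0], [-0.06, 0, -0.01, 0, 0, 0]]
  ]
}}

```text
t: 26.1
tcp_pos: [0.446, 0.2844, 0.0735]
tcp_rot: [0.156, -0.693, 0.699, -0.085]
wrist_force: [4.9, 2.0, 3.9]
opening: 0.035
grasp_force: 62.4
```

```bash
python3 al.py 45
```

```text
t 26.10 mouth x 36.03 y -0.18 z -0.04 ax tilt mrad y -3.4 z 1.7 F U 2.6 Y 5.0 N 3.3 q6 -2.36 op 0.0350
units [-0.353 -0.01  -0.056] turn [-0.05   0.032  0.022] -U per mm [0.0394 0.0001 0.0068]
```

Request:
{"method": "move_arm", "body": {
  "increments": [
    [[-0.06, -0.006, -0.009, 0, 0, 0], [-0.06, -0.006, -0.009, 0, 0, 0], [-0.06, -0.006, -0.009, 0, 0, 0], [-0.06, -0.006, -0.009, 0, 0, 0]]
  ]
}}

```text
t: 26.6
tcp_pos: [0.4444, 0.2887, 0.074]
tcp_rot: [0.153, -0.693, 0.7, -0.085]
wrist_force: [6.0, -2.3, 3.1]
opening: 0.0349
grasp_force: 62.3
```

```bash
python3 al.py 45
```

```text
t 26.60 mouth x 40.43 y -1.53 z -0.60 ax tilt mrad y -1.5 z -0.8 F U -1.8 Y 5.9 N 3.7 q6 -2.34 op 0.0349
units [-0.18  -0.068 -0.034] turn [-0.007 -0.003  0.019] -U per mm [0.0394 0.     0.0069]
```

Request:
{"method": "move_arm", "body": {
  "increments": [
    [[0, -0.03, -0.015, 0, 0, 0], [0, -0.03, -0.015, 0, 0, 0], [0, 0, 0, 0, 0, 0]]
  ]
}}

```text
t: 26.98
tcp_pos: [0.4443, 0.2887, 0.0746]
tcp_rot: [0.153, -0.692, 0.7, -0.084]
wrist_force: [2.1, 2.9, 0.0]
opening: 0.0347
grasp_force: 62.1
```

```bash
python3 al.py 45
```

```text
t 26.98 mouth x 40.63 y -1.63 z -0.06 ax tilt mrad y -0.6 z -0.4 F U 2.7 Y 2.3 N -0.7 q6 -2.35 op 0.0347
units [-0.176 -0.064 -0.011] turn [ 0.015 -0.002  0.011] -U per mm [ 0.0394 -0.      0.0069]
```

Request:
{"method": "move_arm", "body": {
  "increments": [
    [[-0.04, -0.03, -0.008, 0, 0, 0], [-0.04, -0.02, -0.008, 0, 0, 0], [-0.04, 0, -0.008, 0, 0, 0], [0, 0, 0, 0, 0, 0]]
  ]
}}

```text
t: 27.48
tcp_pos: [0.445, 0.2913, 0.0757]
tcp_rot: [0.152, -0.693, 0.7, -0.084]
wrist_force: [-0.3, 1.5, 0.0]
opening: 0.035
grasp_force: 62.1
```

```bash
python3 al.py 45
```

```text
t 27.48 mouth x 43.37 y -0.77 z 0.44 ax tilt mrad y -0.5 z -1.0 F U 1.5 Y -0.2 N -0.3 q6 -2.34 op 0.0350
units [-0.069 -0.025  0.014] turn [ 0.02  -0.009  0.013] -U per mm [0.0394 0.     0.007 ]
```

Request:
{"method": "move_arm", "body": {
  "increments": [
    [[-0.04, -0.01, -0.005, 0, 0, 0], [-0.03, -0.01, -0.004, 0, 0, 0], [0, 0, 0, 0, 0, 0], [0, 0, 0, 0, 0, 0]]
  ]
}}

```text
t: 27.98
tcp_pos: [0.4457, 0.293, 0.0765]
tcp_rot: [0.153, -0.692, 0.7, -0.084]
wrist_force: [-0.4, -1.4, -0.7]
opening: 0.0346
grasp_force: 62.1
```

```bash
python3 al.py 45
```

```text
t 27.98 mouth x 45.15 y 0.02 z 0.69 ax tilt mrad y -0.4 z -0.8 F U -1.5 Y -0.5 N -0.3 q6 -2.34 op 0.0346
units [0.001 0.009 0.026] turn [ 0.015 -0.007  0.011] -U per mm [ 0.0394 -0.      0.007 ]
```

Request:
{"method": "move_arm", "body": {
  "increments": [
    [[0, 0, 0, 0, 0, 0], [0, 0, 0, 0, 0, 0], [0, 0, 0, 0, 0, 0], [0, 0, 0, 0, 0, 0], [0, 0, 0, 0, 0, 0], [0, 0, 0, 0, 0, 0], [0, 0, 0, 0, 0, 0]]
  ],
  "grip": 1
}}

```text
t: 28.85
tcp_pos: [0.4462, 0.2934, 0.0767]
tcp_rot: [0.153, -0.692, 0.7, -0.084]
wrist_force: [0.4, 0.1, 0.4]
opening: 0.0854
grasp_force: 0.0
```

Request:
{"method": "move_arm", "body": {
  "increments": [
    [[0, 0, -0.4, 0, 0, 0], [0, 0, -0.7, 0, 0, 0], [0, 0, -0.9, 0, 0, 0], [0, 0, -0.9, 0, 0, 0], [0, 0, -0.9, 0, 0, 0], [0, 0, 0, 0, 0, 0], [0, 0, 0, 0, 0, 0]]
  ]
}}

```text
t: 29.72
tcp_pos: [0.4145, 0.2844, 0.1659]
tcp_rot: [0.153, -0.693, 0.7, -0.084]
wrist_force: [-0.7, 0.1, -0.2]
opening: 0.0857
grasp_force: 0.0
```

```bash
python3 - <<'E'
from h import *
o=bot.get_obs(); print(o['t'],o['tcp_pos'],o['wrist_force'],o['opening'])
C=cam('wrist'); im=bot.get_image('wrist')[:,:,::-1]; cv2.imwrite('pics/w6.png',im)
N=-np.cross(U,YL)
for x,h in ((.105,.018),(.045,.0185),(.027,.020),(-.027,.020)): print(x,proj('wrist',[MID+U*x+N*h],C).round(1).tolist())
E
```

```text
29.725 [0.41454062 0.28441206 0.16586411] [-0.70965472  0.11611338 -0.19785564] 0.08566464022642448
0.105 [[310.9, 314.1]]
0.045 [[310.1, 191.7]]
0.027 [[308.8, 153.6]]
-0.027 [[308.6, 39.5]]
```

View pics/w6.png

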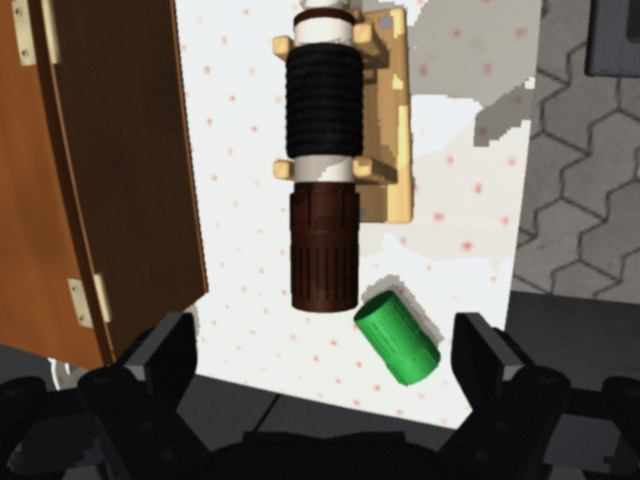

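The cap is in line and flush on the dark barrel ring at row ~190, looking just as it did when parked. The marker is level in its rest and the gripper is clear. Handing in.

```bash
python3 -c "
from rig import bot
print(bot.job_done())"
```

```text
the job is handed in; nothing more can be done
None
```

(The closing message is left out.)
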